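# Close up the compressor's air cleaner

### The arm

A 7-joint arm with a two-finger parallel gripper is mounted at the origin on the work surface. World frame = base frame: x ahead of the robot, y to its left, z up, the work surface at z = 0. Lengths are in m, angles in rad, forces in N, time in s.
With the tool pointing down it reaches from about 0.425 to 0.975 m from the base axis. Payload 16.7 kg.
Tool frame: the origin (TCP) lies at the very end of the fingers, on their centre line; the grasp point (between the pads) lies 19 mm behind it; x points along the fingers, z is the direction in which the jaws open and shut, and the axes are right-handed (so a half turn about x gives the same grasp; the last joint's range is limited). The gripper opens to 85 mm and grips with 20 to 120 N. Pads are 22 mm wide; open, the fingers measure 114 mm over their backs; the gripper's body (76 mm by 85 mm) begins 54 mm behind the grasp point. The pads swing forward as they close: fully open they stand 13 mm farther back than shut.
Start: joints at [1.067, 0.426, 0.074, 1.606, -0.034, 1.111, -0.067], TCP at [0.234, -0.633, 0.231] pointing down, gripper open.
Joint ranges: [-2.85, 2.85], [-0.5, 2.14], [-1.23, 1.37], [0.21, 2.46], [-1.02, 4.16], [0.16, 2.05], [-2.73, 2.73]. Speed limits (rad/s): [1.89, 1.89, 2.39, 2.39, 3.01, 3.01, 3.01].

### API

Orientations are given as a rotation vector (axis times angle).
In Python, from station import r, optics gives the robot as it stands.
- The arm moves only by the tool apply_moves, never from a script. Its argument "increments" is a list that holds one entry, the list of rows, each a list of 7 numbers: the shift along the tool's x, y, z in mm, then the turn, a rotation vector about the tool's x, y, z in rad, then the closure, from 0 (fully open) to 1 (shut). In form: [[[tx, ty, tz, rx, ry, rz, grip], ...]]. A call has 1 to 5 rows; each row shifts and turns the pose as measured when the row begins, along the tool's axes as they then stand; what a row does not reach is not made up. A row lasts 1/12 s, in which the tool goes at most 41.7 mm and 7.16 degrees, less where a joint would pass 70% of its speed; a pose out of reach is approached as far as the arm can. A call is refused whole if a number of a shift passes 41.7 or a number of a turn 0.125, either way. A call with a gripper value outside its range is refused whole. The fingers move at their own pace and stop on an object; the grip force is fixed at half the most. Time passes only in rows, so rows that do not move let the fingers close. It gives the time, the measured TCP pose, the force and the opening at its end, in the units of the state.
- r.get_state(): the state, without advancing time (a new reading comes with each control period).
- optics.capture(name): name is "side" or "top" or "wrist"; returns a dict with "image" (384x512x3 uint8, red, green, blue), "intrinsics" (3x3 intrinsics, pixels), "extrinsics" (4x4, takes a point from world to camera coordinates); the wrist camera has in their place "mount" (4x4, takes a point from camera to tool coordinates, whose origin is the TCP and whose axes are the tool frame's). Camera axes: x right, y down, z forward; pixel columns grow to the right and rows downward; lengths in m; the calibration is good to about 2 mm. The wrist camera is an equidistant fisheye: a pixel r from the principal point sees the ray r / f radians off the axis. A picture is of the moment at which its call begins: read the wrist's pose just before it. There is no depth.
- r.job_done(): hands the job in, once; it reports no verdict.
The state is a dict: "clock": time; "qpos": joint angles; "qvel": joint speeds; "effort": joint torques, N m; "tool_pos": TCP position; "orientation": TCP orientation; "wrist_force": force on the tool from outside, world axes, zero at the start; "wrist_torque": the same for the moment, N m; "grip_width": finger opening in m.
Only numpy, scipy, OpenCV 4.12 (cv2) and the standard library are available. Lean on these libraries where they do the work, as an engineer would, in place of code of your own. Each camera call takes 0.05 s, during which the arm holds its last target.

### The job

Finish closing the compressor's round air cleaner: with a fingertip, push its inlet snout clockwise (seen from above) until the snout rests against the stop tab on the pan. Then run the loose wing nut on top down, clockwise, by stroking its wings round with a fingertip again and again until the nut is fully down on the cover and will turn no further. Only touch and push: take nothing between the fingers, force nothing, lift nothing, and leave the lamp, tire lever, valve extender and bowl of caps where they are.

Things in the scene. Friction and masses are not known exactly. Their poses are not given: they have to be found in the camera images.
- nut (a point): Zinc M12 wing nut on the 12 mm stud at the air cleaner's centre, 61 mm over its two wings. Point on the stud's axis at the wings' mid height, 22.5 mm above the nut's underside, 8.5 mm below the wing tops. x along the wings, z up. Hub 25 mm wide, 13 mm high. Home: point 96.5 mm above the shelf; 1.75 mm higher per turn backed off. Stud top 108 mm, cover at most 74 mm above the shelf.
- wing (a point): Centre of one wing's round lobe (a disc on edge, 17 mm across, 4.5 mm thick), 22 mm out from the stud's axis. x points outward along the wing, z up. The other wing is the same, opposite across the stud.
- wing_nut (a joint): Angle of the wing nut in rad: 0 is fully home on its washer (a firm stop, with a little spring from the rubber seal), positive is backed off, anticlockwise from above; it starts 4.5 to 8.5 rad up. Turning clockwise lowers it. Loose, it stays where it is left and needs about 2 N at a wing lobe.
- snout (a point): Inlet snout: a level tube 30 mm across (33 at the lip) sticking out radially from the side of the black cover (158 mm across), 77 to 128 mm out from the stud's axis. Point on the tube's axis, 102 mm out from the stud, 52 mm above the shelf (tube top 67 mm). x points outward along the tube, z up. Cover and snout turn about the stud.
- cover (a joint): Angle of cover and snout about the stud in rad: 0 when the snout's side rests against the stop tab (a firm stop), positive anticlockwise from above; it starts 0.6 to 1.35 rad away and must go clockwise. It stays where it is left and needs about 1.5 N at the snout.
- stop_tab (a point): Bent steel tab standing on the rim of the fixed pan, 16 mm wide, 3 mm thick, top 64 mm above the shelf. Point on the face that the snout comes to rest against, 52 mm above the shelf, 90 mm out from the stud. The pan is bolted to the shelf and does not move; its outlet pipe bends down into the shelf low on another side.
- lamp: Bystander: white upright inspection lamp with a toggle switch, on a 75 x 95 mm foot, 210 mm tall, loose on the shelf. Origin at the centre of its underside.
- tire_lever: Bystander: purple plastic tire lever lying flat, 125 x 19 x 10 mm, long along its x. Origin under its centre.
- valve_extender: Bystander: silver valve extender lying flat, 46 mm long, 8 mm thick, long along its x. Origin under its centre.
- cap_bowl: Bystander: small ceramic bowl of black valve caps, 100 mm across and 36 mm high. Origin at the centre of its underside.

How it is judged:
By the outcome, as a careful person would: the job done as asked, in the order asked, and still so for the second after the job is handed in, with the robot touching nothing.
It also fails if it takes over 72 s, if anything falls off the work surface, if the arm or the gripper's body presses on something with over 40 N, if the wrist force passes 120 N, or if a joint passes its speed limit or range.

## Working session

There is one attempt and no reset: what is moved stays moved. The work goes in short steps, Python scripts to look and compute and a tool call to move; the robot and the scene stay as the last step left them, time stands still between calls to the robot, and variables do not carry over. Pictures are saved under pics/ and viewed, and the job is handed in when it is done.

Besides the shell and the picture viewer there is one more tool, called after ">>>" as name(argument=value, ...), one argument or row to a line, values as JSON. apply_moves: Moves the arm, as the interface text tells. Its arguments: {"type":"object","properties":{"increments":{"type":"array"}},"required":["increments"]}

```bash
ls; mkdir -p pics; python3 - <<'E'
from station import r, optics
import cv2
print(r.get_state())
for n in ("side","top","wrist"):
    c=optics.capture(n); cv2.imwrite(f"pics/{n}0.png",c["image"][:,:,::-1])
    print(n,c["intrinsics"].tolist(),(c.get("extrinsics") if "extrinsics" in c else c["mount"]).tolist())
E
```

```text
pics
{'clock': 0.0, 'qpos': array([ 1.06753695,  0.42672485,  0.07383589,  1.60663087, -0.03410666,
        1.1108272 , -0.06706583]), 'qvel': array([-4.41152147e-04, -9.45839139e-05, -1.07868282e-03,  1.95653283e-03,
       -1.19968664e-03, -8.24593940e-04,  1.83824645e-03]), 'effort': array([ 5.56871546e-04, -9.49854684e+01,  3.76111597e+00, -4.63514078e+01,
        1.92527793e-02,  1.03824941e-02,  4.44705529e-05]), 'tool_pos': array([ 0.2336706 , -0.63280484,  0.2306044 ]), 'orientation': array([ 0.94549556,  1.35721684, -0.94435652]), 'wrist_force': array([ 0.21736016, -0.14783015, -0.53758698]), 'wrist_torque': array([-0.02965386, -0.03830611, -0.0225625 ]), 'grip_width': 0.08555740072468714}
side [[457.61340514989183, 0.0, 246.49505597755976], [0.0, 457.61340514989183, 191.45502593292431], [0.0, 0.0, 1.0]] [[-0.9475837707156337, -0.3192110654226434, 0.013758386100193637, 0.5403416684428783], [-0.23944038176286803, 0.6809537106684956, -0.6920768364192366, 0.14859124003492288], [0.21154976023998026, -0.6590950914993584, -0.7216927042057854, 1.2202404327705383], [0.0, 0.0, 0.0, 1.0]]
top [[418.4946415021221, 0.0, 261.1600549128327], [0.0, 418.4946415021221, 201.41416213034472], [0.0, 0.0, 1.0]] [[8.009311719956259e-05, -0.9999923514985385, -0.00391031066743095, 0.04331836465634841], [-0.9988761544153493, 0.00010533227963945466, -0.04739638219857893, 0.5535951458255395], [0.04739643156921713, 0.003909712206047019, -0.9988685060732319, 1.1552421189196729], [0.0, 0.0, 0.0, 1.0]]
wrist [[297.3186396354542, 0.0, 256.7939690512206], [0.0, 297.3186396354542, 192.7818573319455], [0.0, 0.0, 1.0]] [[0.0003435483787555997, -0.26183908352855767, 0.9651114838770873, -0.14068780099086692], [0.0012062574435391332, -0.9651107301763014, -0.26183930843466396, 0.06634606721065116], [0.9999992134584347, 0.0012541273811790502, -1.5716883156019436e-05, 0.00039733596503721547], [0.0, 0.0, 0.0, 1.0]]
```

View pics/top0.png

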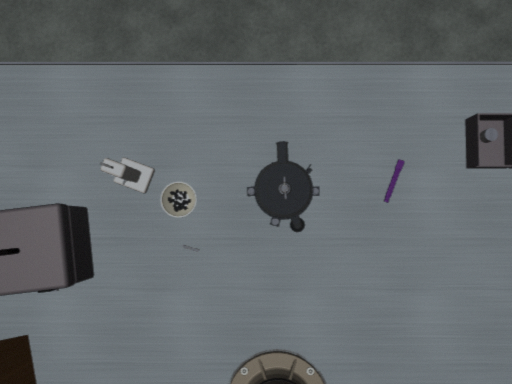

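View pics/side0.png

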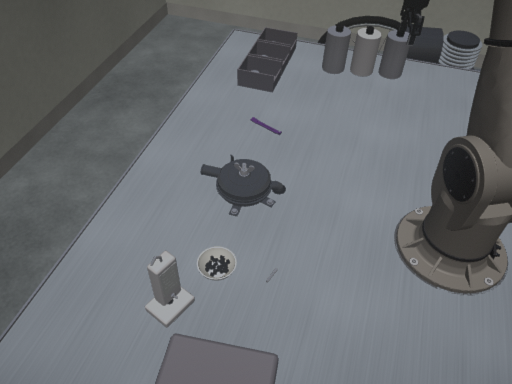

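View pics/wrist0.png

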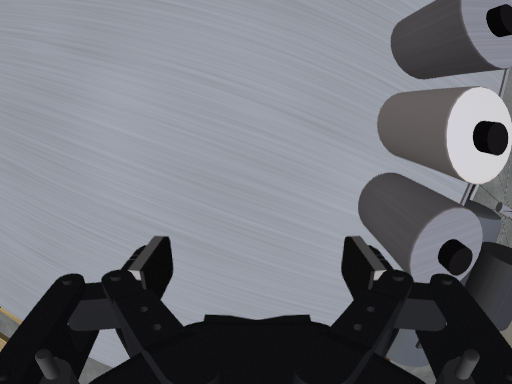

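```bash
cat > h.py <<'E'
import numpy as np, cv2
from scipy.spatial.transform import Rotation as R
from station import r, optics
def ray(c,u,v):
    K=np.array(c["intrinsics"]);E=np.array(c["extrinsics"])
    d=np.linalg.solve(K,[u,v,1.]);Rw=E[:3,:3]
    return -Rw.T@E[:3,3], Rw.T@d
def onz(c,u,v,z):
    o,d=ray(c,u,v); return o+d*(z-o[2])/d[2]
def proj(c,p):
    E=np.array(c["extrinsics"]);q=E[:3,:3]@p+E[:3,3];k=np.array(c["intrinsics"])@q;return k[:2]/k[2]
def crop(im,x0,x1,y0,y1,s,name,gain=1.0):
    i=np.clip(im[y0:y1,x0:x1].astype(float)*gain,0,255).astype(np.uint8)
    cv2.imwrite(name,cv2.resize(i[:,:,::-1],None,fx=s,fy=s,interpolation=cv2.INTER_CUBIC))
def st():
    s=r.get_state(); print("t",round(s["clock"],3),"tcp",s["tool_pos"].round(4),"F",s["wrist_force"].round(2),"g",round(s["grip_width"],4));print(R.from_rotvec(s["orientation"]).as_matrix().round(3).tolist());return s
E
python3 - <<'E'
from h import *
c=optics.capture("top");crop(c["image"],235,335,130,240,5,"pics/t1.png",1.8)
c=optics.capture("side");crop(c["image"],190,300,140,225,7,"pics/s1.png",1.8)
st()
E
```

```text
t 0.25 tcp [ 0.2338 -0.633   0.231 ] F [ 1.06  0.68 -0.62] g 0.0857
[[-0.0, 0.938, 0.346], [0.001, 0.346, -0.938], [-1.0, -0.0, -0.001]]
```

View pics/t1.png

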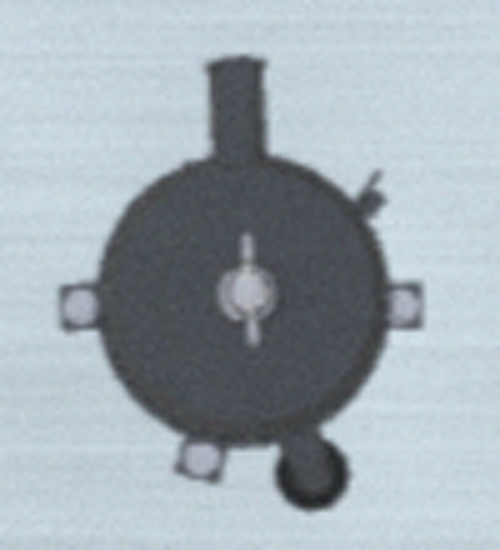

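View pics/s1.png

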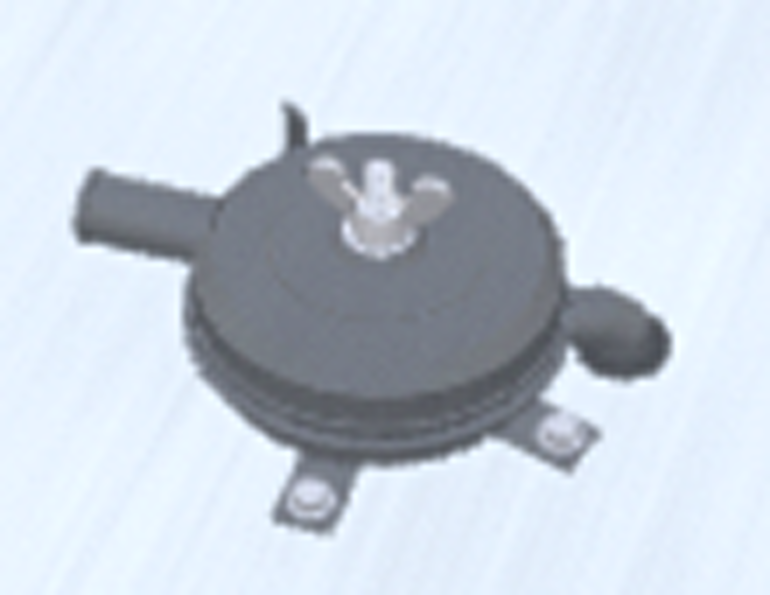

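```bash
python3 - <<'E'
from h import *
c=optics.capture("top");s=optics.capture("side")
f=lambda x,y:(235+x/5,130+y/5)
C=onz(c,*f(247,292),.103);print("nut",C)
# cover circle from dark mask
print("side stud top", onz(s,190+379/7,140+162/7,.108))
print("wing1",onz(c,*f(247,236),.107)-C,"wing2",onz(c,*f(252,343),.107)-C)
for n,p,z in(("snouttip",f(237,62),.06),("snoutmid",f(238,120),.06),("tabout",f(379,173),.06),("tabin",f(365,195),.06)):
    P=onz(c,*p,z);d=P-C;print(n,P,np.hypot(*d[:2]),np.degrees(np.arctan2(d[1],d[0])))
im=c["image"];g=cv2.cvtColor(im,cv2.COLOR_RGB2GRAY)
m=np.zeros_like(g);m[128:242,235:335]=(g[128:242,235:335]<70)*255
m=cv2.morphologyEx(m,cv2.MORPH_CLOSE,np.ones((9,9)))
m=cv2.morphologyEx(m,cv2.MORPH_OPEN,cv2.getStructuringElement(2,(35,35)))
k=max(cv2.findContours(m,0,1)[0],key=cv2.contourArea)
(x,y),rad=cv2.minEnclosingCircle(k);print(x,y,rad,onz(c,x,y,.065))
E
```

```text
nut [ 0.58294961 -0.01700832  0.103     ]
side stud top [ 0.58509266 -0.01887463  0.108     ]
wing1 [0.02859133 0.00013325 0.004     ] wing2 [-0.02657611 -0.00229338  0.004     ]
snouttip [ 0.71074671 -0.01415684  0.06      ] 0.12782890763384017 1.2782036896489006
snoutmid [ 0.67924947 -0.01462232  0.06      ] 0.09632941708000045 1.4193164583146956
tabout [ 0.65050632 -0.09040076  0.06      ] 0.0997514910511374 -47.37086944718814
tabin [ 0.63861601 -0.08280965  0.06      ] 0.08618911406296169 -49.769553830325876
283.5894775390625 189.8226318359375 30.039140701293945 [ 0.58212896 -0.01680053  0.065     ]
```

>>> apply_moves(
  increments=[
    [[0, 35, -15, 0.118, 0, 0, 1], [0, 32, -20, 0.118, 0, 0, 1], [0, 28, -28, 0.118, 0, 0, 1], [0, 22, -33, 0, 0, 0, 1], [0, 22, -33, 0, 0, 0, 1]],
  ],
)

```text
clock: 0.77
tool_pos: [0.3517, -0.4868, 0.2296]
orientation: [1.224, 1.198, -1.232]
wrist_force: [0.8, -0.3, 0.3]
grip_width: 0.0255
```

>>> apply_moves(
  increments=[
    [[0, 22, -33, 0, 0, 0, 1], [0, 22, -33, 0, 0, 0, 1], [0, 22, -33, 0, 0, 0, 1], [0, 22, -33, 0, 0, 0, 1], [0, 22, -33, 0, 0, 0, 1]],
  ],
)

```text
clock: 1.18
tool_pos: [0.4698, -0.3161, 0.2297]
orientation: [1.225, 1.195, -1.233]
wrist_force: [1.9, -0.7, -0.1]
grip_width: -0.0
```

```bash
python3 -c "
from h import *
st()"
```

```text
t 1.183 tcp [ 0.4698 -0.3161  0.2297] F [ 1.9  -0.69 -0.11] g -0.0
[[-0.002, 1.0, -0.027], [-0.004, -0.027, -1.0], [-1.0, -0.002, 0.004]]
```

>>> apply_moves(
  increments=[
    [[0, 22, -34, 0, 0, 0, 1], [0, 22, -34, 0, 0, 0, 1], [0, 22, -34, 0, 0, 0, 1], [0, 22, -34, 0, 0, 0, 1], [0, 22, -34, 0, 0, 0, 1]],
  ],
)

```text
clock: 1.6
tool_pos: [0.5863, -0.1433, 0.2303]
orientation: [1.226, 1.192, -1.232]
wrist_force: [0.1, -0.9, 0.4]
grip_width: 0.0001
```

>>> apply_moves(
  increments=[
    [[0, 22, -34, 0, 0, 0, 1], [0, 22, -34, 0, 0, 0, 1], [0, 22, -34, 0, 0, 0, 1], [0, 22, -34, 0, 0, 0, 1], [0, 10, -20, 0, 0, 0, 1]],
  ],
)

```text
clock: 2.02
tool_pos: [0.6918, 0.0194, 0.23]
orientation: [1.226, 1.193, -1.228]
wrist_force: [-1.7, -0.9, 0.2]
grip_width: -0.0
```

```bash
python3 -c "
from h import *
st()
c=optics.capture('wrist');crop(c['image'],0,512,0,384,1.5,'pics/w1.png',1.5)"
```

```text
t 2.017 tcp [0.6918 0.0194 0.23  ] F [-1.7  -0.9   0.16] g -0.0
[[0.002, 1.0, -0.025], [-0.004, -0.025, -1.0], [-1.0, 0.002, 0.004]]
```

View pics/w1.png

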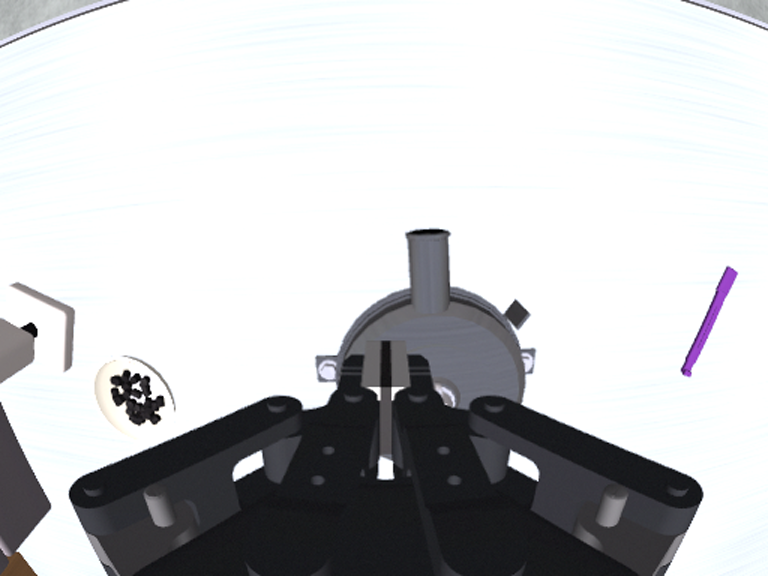

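>>> apply_moves(
  increments=[
    [[0, 0, -20, 0, 0, 0, 1], [40, 0, 0, 0, 0, 0, 1], [40, 0, 0, 0, 0, 0, 1], [40, 0, 0, 0, 0, 0, 1], [40, 0, 0, 0, 0, 0, 1]],
  ],
)

```text
clock: 2.48
tool_pos: [0.7013, 0.0506, 0.0746]
orientation: [1.232, 1.189, -1.205]
wrist_force: [1.1, -0.8, -0.9]
grip_width: 0.0001
```

>>> apply_moves(
  increments=[
    [[22, -2, 0, 0, 0, 0, 1], [0, 0, 0, 0, 0, 0, 1]],
  ],
)

```text
clock: 2.65
tool_pos: [0.6949, 0.0503, 0.0431]
orientation: [1.225, 1.196, -1.213]
wrist_force: [-0.5, -0.7, -0.4]
grip_width: 0.0001
```

```bash
python3 -c "
from h import *
st()
c=optics.capture('side');crop(c['image'],170,320,90,240,4,'pics/s2.png',1.8)"
```

```text
t 2.65 tcp [0.6949 0.0503 0.0431] F [-0.46 -0.73 -0.4 ] g 0.0001
[[0.009, 1.0, -0.015], [0.001, -0.015, -1.0], [-1.0, 0.009, -0.001]]
```

View pics/s2.png

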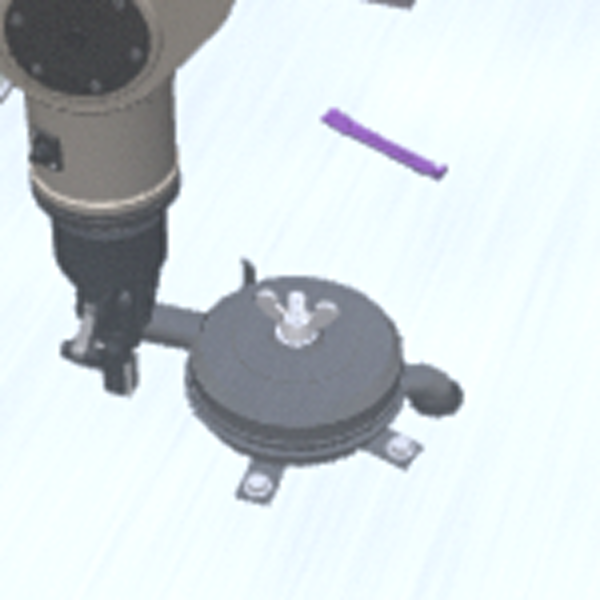

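>>> apply_moves(
  increments=[
    [[0, -5, 14, 0, 0, 0, 1], [0, 0, 12, 0, 0, 0, 1], [0, 0, 6, 0, 0, 0, 1], [0, 2, 9, 0.08, 0, 0, 1], [0, 2, 9, 0.08, 0, 0, 1]],
  ],
)

```text
clock: 3.12
tool_pos: [0.6974, -0.0016, 0.0537]
orientation: [1.35, 1.11, -1.32]
wrist_force: [0.7, 1.7, -0.1]
grip_width: 0.0002
```

```bash
cat > look.py <<'E'
from h import *
import sys
st()
n=sys.argv[1]
c=optics.capture('top');crop(c['image'],225,345,130,240,5,'pics/'+n+'t.png',1.8)
c=optics.capture('side');crop(c['image'],180,310,120,220,6,'pics/'+n+'s.png',1.8)
E
python3 look.py a
```

```text
t 3.117 tcp [ 0.6974 -0.0016  0.0537] F [ 0.71  1.7  -0.12] g 0.0002
[[0.02, 0.984, -0.175], [0.003, -0.175, -0.985], [-1.0, 0.019, -0.006]]
```

View pics/as.png

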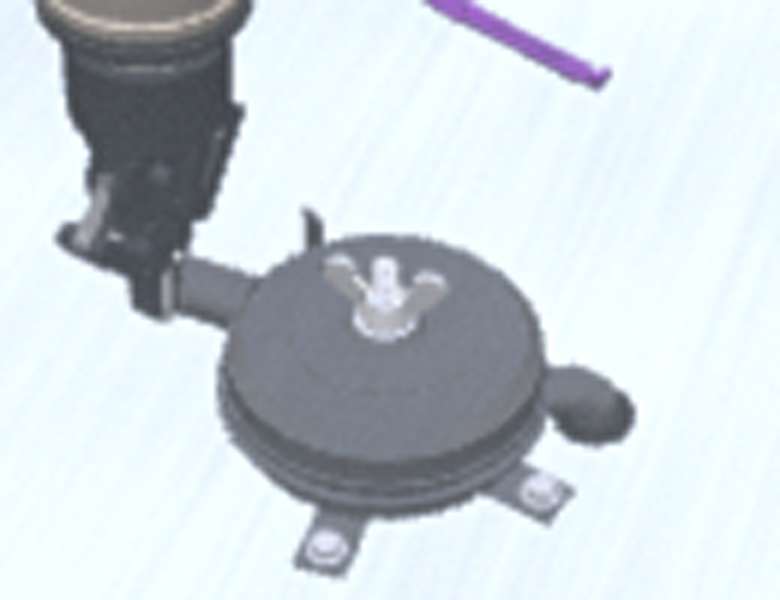

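View pics/at.png

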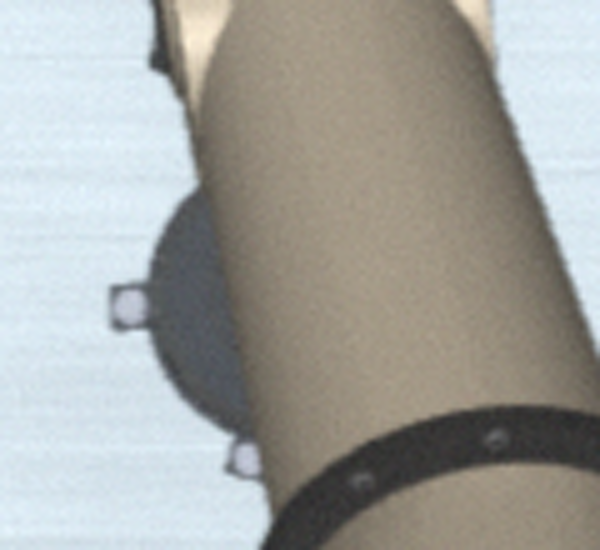

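>>> apply_moves(
  increments=[
    [[4, 0, 10, 0.09, 0, 0, 1], [3, 0, 10, 0.09, 0, 0, 1], [1, 1, 10, 0.09, 0, 0, 1]],
  ],
)

```text
clock: 3.47
tool_pos: [0.6942, -0.0295, 0.0501]
orientation: [1.547, 0.955, -1.5]
wrist_force: [0.7, 1.7, 0.6]
grip_width: -0.0001
```

```bash
python3 look.py b
```

```text
t 3.467 tcp [ 0.6942 -0.0295  0.0501] F [0.69 1.67 0.59] g -0.0001
[[0.028, 0.904, -0.427], [0.005, -0.427, -0.904], [-1.0, 0.023, -0.016]]
```

View pics/bs.png

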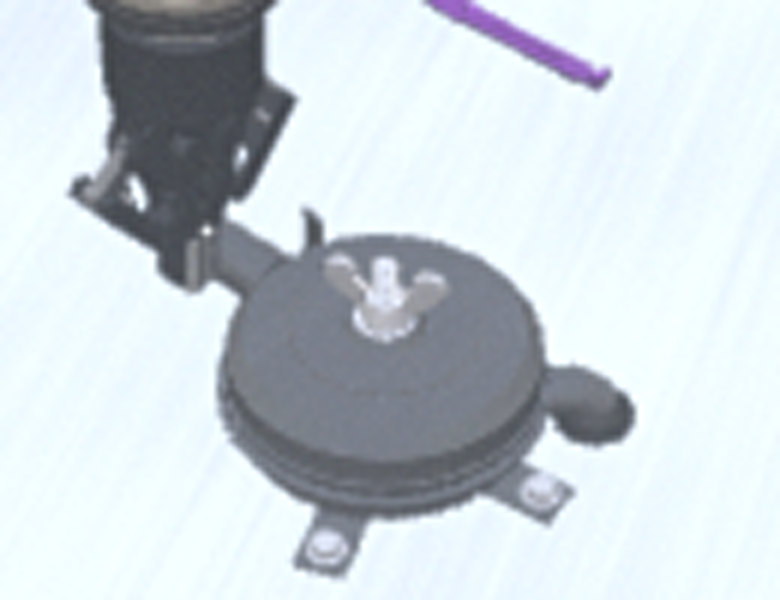

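>>> apply_moves(
  increments=[
    [[3, 0, 10, 0.08, 0, 0, 1], [2, 0, 10, 0.08, 0, 0, 1]],
  ],
)

```text
clock: 3.73
tool_pos: [0.6869, -0.0459, 0.0469]
orientation: [1.654, 0.858, -1.598]
wrist_force: [1.9, 0.8, 1.8]
grip_width: 0.0001
```

```bash
python3 look.py c
```

```text
t 3.733 tcp [ 0.6869 -0.0459  0.0469] F [1.92 0.77 1.84] g 0.0001
[[0.031, 0.83, -0.556], [0.005, -0.557, -0.831], [-0.999, 0.023, -0.022]]
```

View pics/cs.png

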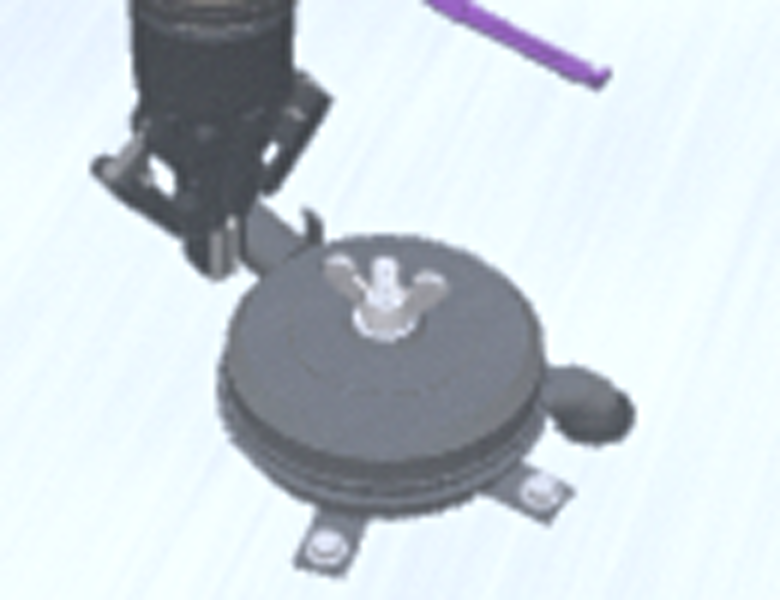

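>>> apply_moves(
  increments=[
    [[0, 1, 7, 0.06, 0, 0, 1], [0, 1, 5, 0.04, 0, 0, 1]],
  ],
)

```text
clock: 4.0
tool_pos: [0.682, -0.0551, 0.0474]
orientation: [1.715, 0.799, -1.658]
wrist_force: [1.2, 0.7, 0.8]
grip_width: 0.0002
```

>>> apply_moves(
  increments=[
    [[0, 1, 4, 0, 0, 0, 1], [0, 1, 4, 0, 0, 0, 1]],
  ],
)

```text
clock: 4.17
tool_pos: [0.6815, -0.0566, 0.0485]
orientation: [1.715, 0.808, -1.645]
wrist_force: [9.8, 14.8, -2.4]
grip_width: -0.0004
```

```bash
python3 look.py d
```

```text
t 4.167 tcp [ 0.6815 -0.0566  0.0485] F [ 9.77 14.8  -2.39] g -0.0004
[[0.037, 0.785, -0.619], [0.011, -0.62, -0.785], [-0.999, 0.022, -0.031]]
```

View pics/ds.png

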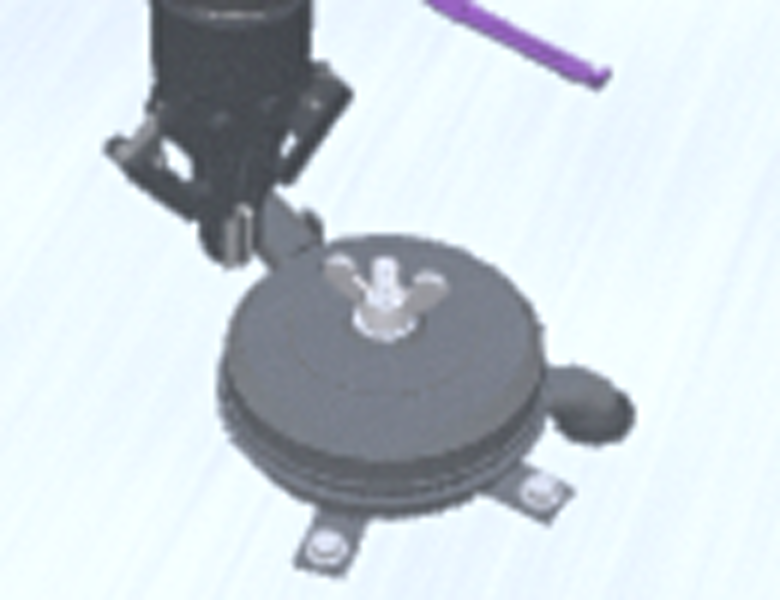

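>>> apply_moves(
  increments=[
    [[0, 0, -15, 0, 0, 0, 1], [0, 0, -15, 0, 0, 0, 1], [-30, 0, -5, -0.11, 0, 0, 1], [-30, 0, 0, -0.11, 0, 0, 1], [-30, 0, 0, -0.11, 0, 0, 1]],
  ],
)

```text
clock: 4.68
tool_pos: [0.6997, -0.0213, 0.1357]
orientation: [1.457, 1.04, -1.409]
wrist_force: [0.6, 0.1, -0.9]
grip_width: -0.0003
```

>>> apply_moves(
  increments=[
    [[-5, 0, 0, -0.11, 0, 0, 1], [0, 0, 0, -0.11, 0, 0, 1], [0, 0, 0, -0.1, 0, 0, 1], [0, 0, 0, 0, 0, 0, 1]],
  ],
)

```text
clock: 5.02
tool_pos: [0.7057, -0.0156, 0.1506]
orientation: [1.2, 1.211, -1.144]
wrist_force: [0.1, 0.5, 0.1]
grip_width: -0.0
```

```bash
python3 look.py e; python3 -c "
from h import *
c=optics.capture('wrist');crop(c['image'],0,512,0,384,1.5,'pics/ew.png',1.5)"
```

```text
t 5.017 tcp [ 0.7057 -0.0156  0.1506] F [0.08 0.52 0.08] g -0.0
[[0.036, 0.998, 0.046], [0.011, 0.045, -0.999], [-0.999, 0.036, -0.01]]
```

View pics/ew.png

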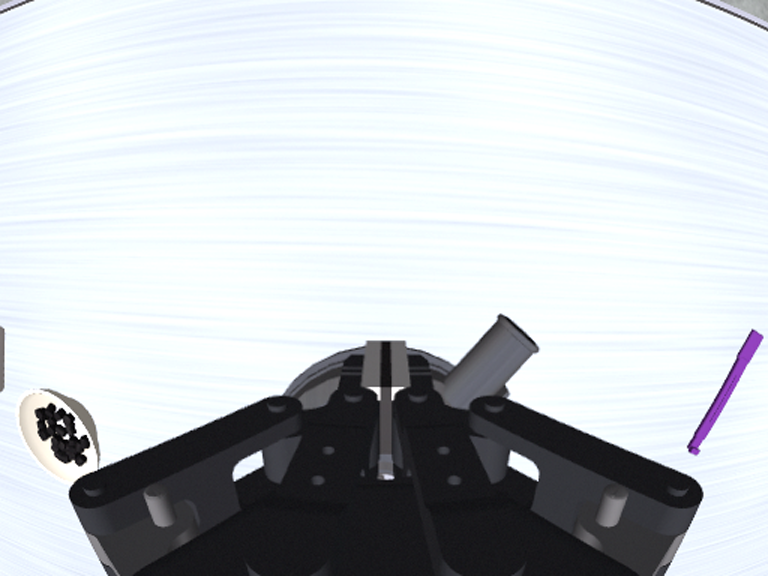

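View pics/es.png

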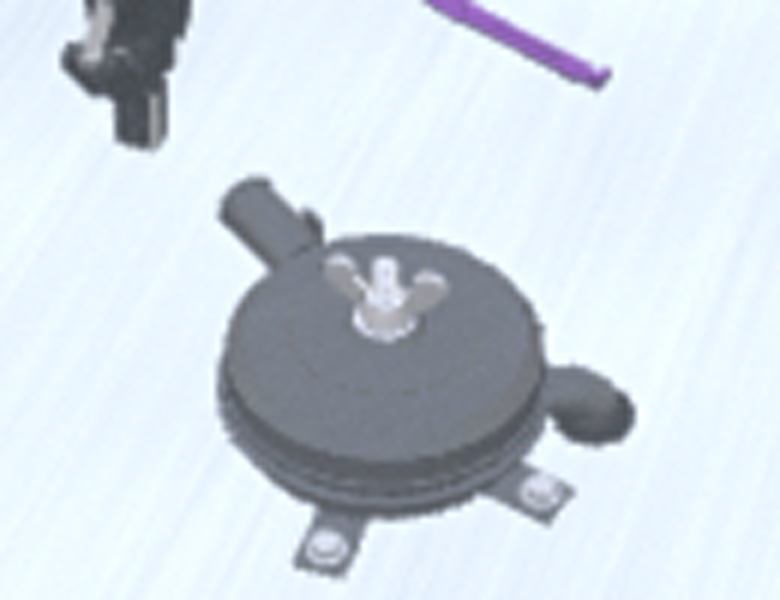

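>>> apply_moves(
  increments=[
    [[0, -36, -8, 0.045, -0.01, -0.036, 1], [0, -36, -8, 0, 0, 0, 1], [0, -34, -8, 0, 0, 0, 1], [0, 0, 0, 0, 0, 0, 1]],
  ],
)

```text
clock: 5.5
tool_pos: [0.5949, 0.0085, 0.1453]
orientation: [1.224, 1.202, -1.233]
wrist_force: [2.6, -0.1, 0.4]
grip_width: -0.0002
```

```bash
python3 look.py f; python3 -c "
from h import *
c=optics.capture('wrist');crop(c['image'],0,512,0,384,1.5,'pics/fw.png',1.5)"
```

```text
t 5.5 tcp [0.5949 0.0085 0.1453] F [ 2.58 -0.05  0.36] g -0.0002
[[-0.007, 1.0, -0.025], [-0.001, -0.025, -1.0], [-1.0, -0.007, 0.001]]
```

View pics/fw.png

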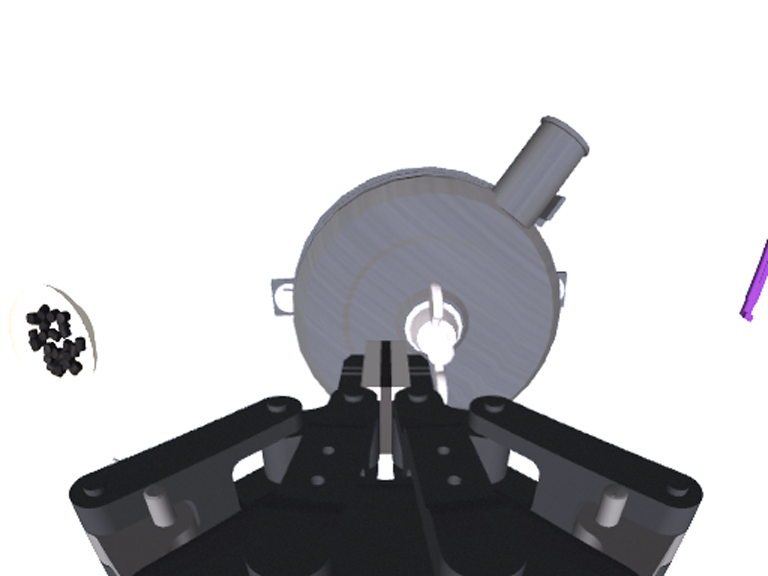

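View pics/fs.png

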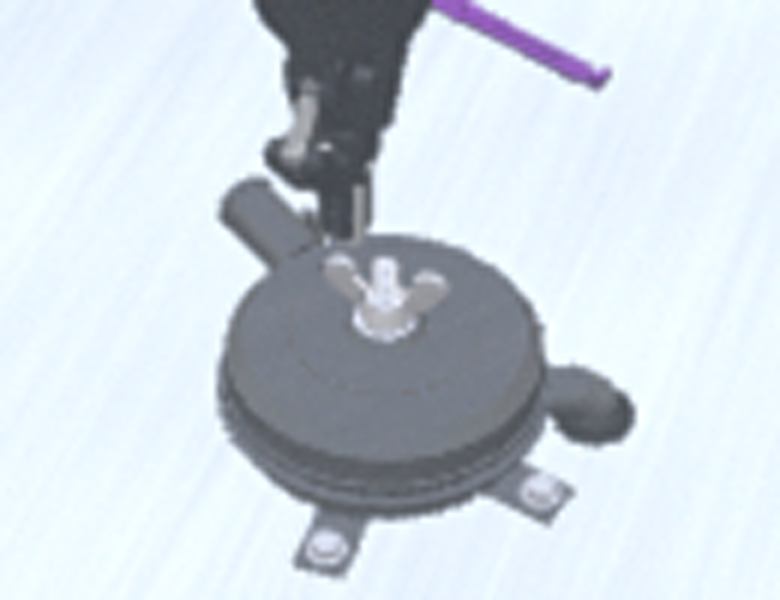

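>>> apply_moves(
  increments=[
    [[25, 0, 0, 0, 0, 0, 1], [20, 0, 0, 0, 0, 0, 1], [5, 0, 0, 0, 0, 0, 1], [0, 0, 0, 0, 0, 0, 1]],
  ],
)

```text
clock: 5.98
tool_pos: [0.6062, 0.0059, 0.0959]
orientation: [1.233, 1.192, -1.231]
wrist_force: [0.0, 0.5, 0.5]
grip_width: -0.0
```

```bash
cat > plan.py <<'E'
from h import *
import sys
S=np.array([0.583,-0.0175])
# args: step_deg n R z
s=st();step,n,Rr,z=map(float,sys.argv[1:5])
T=R.from_rotvec(s["orientation"]).as_matrix();p=s["tool_pos"]
d=p[:2]-S;a=np.arctan2(d[1],d[0]);print("finger ang",np.degrees(a).round(1),"R",np.hypot(*d).round(4))
# level + zero yaw correction
T0=np.array([[0,1,0],[0,0,-1],[-1,0,0]]);print("rotfix",R.from_matrix(T.T@T0).as_rotvec().round(3))
q=p.copy()
for i in range(int(n)):
    a-=np.radians(step);t=np.array([*(S+Rr*np.array([np.cos(a),np.sin(a)])),z])
    print((T.T@(t-q)*1000).round(1));q=t
E
python3 plan.py 12 5 0.028 0.092; python3 -c "
from h import *
c=optics.capture('wrist');crop(c['image'],0,512,0,384,1.5,'pics/gw.png',1.3)"; python3 look.py g
```

```text
t 5.983 tcp [0.6062 0.0059 0.0959] F [0.03 0.47 0.52] g -0.0
[[0.003, 0.999, -0.032], [-0.001, -0.032, -1.0], [-1.0, 0.003, 0.001]]
finger ang 45.2 R 0.033
rotfix [-0.032  0.001 -0.003]
[3.9 0.4 8.1]
[0.  2.8 5.1]
[0.  1.7 5.6]
[0.  0.5 5.8]
[ 0.  -0.7  5.8]
t 6.033 tcp [0.6064 0.0059 0.0964] F [ 0.39 -0.64  0.5 ] g -0.0001
[[0.003, 0.999, -0.032], [-0.001, -0.032, -1.0], [-1.0, 0.003, 0.001]]
```

View pics/gw.png

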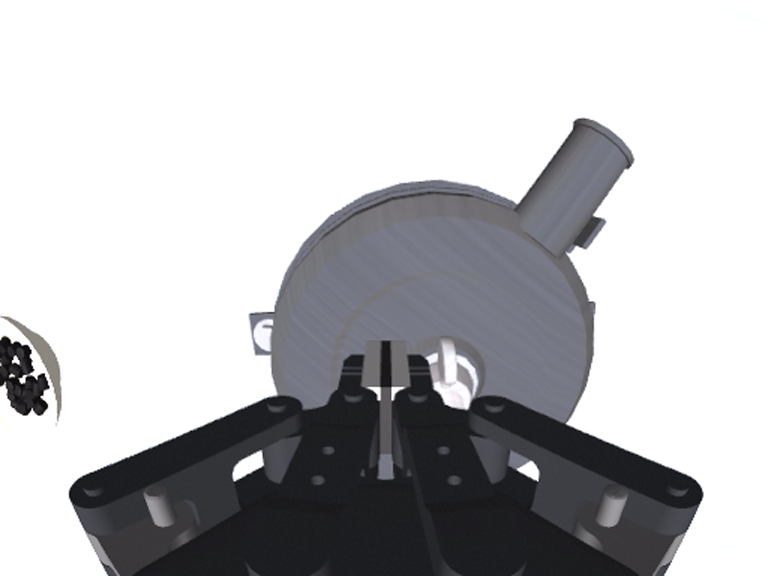

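View pics/gs.png

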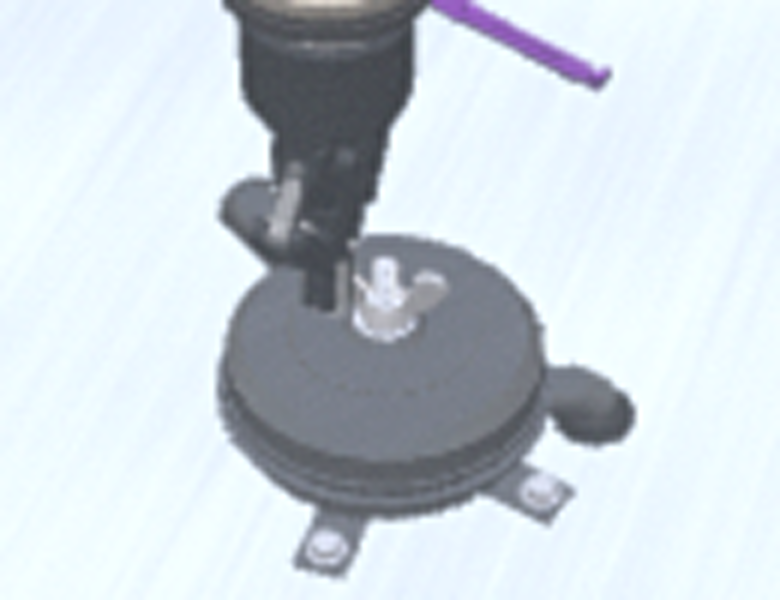

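>>> apply_moves(
  increments=[
    [[3, -1, 7, -0.03, 0, 0, 1], [0, 1, 5, 0, 0, 0, 1], [0, 1, 5, 0, 0, 0, 1]],
  ],
)

```text
clock: 6.38
tool_pos: [0.6092, -0.0095, 0.0974]
orientation: [1.213, 1.204, -1.203]
wrist_force: [-2.3, 3.3, 0.2]
grip_width: 0.0003
```

```bash
python3 plan.py 12 5 0.027 0.092; python3 -c "
from h import *
c=optics.capture('wrist');crop(c['image'],0,512,0,384,1.5,'pics/hw.png',1.3)"
```

```text
t 6.383 tcp [ 0.6092 -0.0095  0.0974] F [-2.32  3.29  0.16] g 0.0003
[[0.008, 1.0, 0.001], [0.001, 0.001, -1.0], [-1.0, 0.008, -0.001]]
finger ang 17.0 R 0.0274
rotfix [ 0.001 -0.001 -0.008]
[5.4 0.7 5.7]
[-0.  -0.1  5.6]
[-0.  -1.3  5.5]
[-0.  -2.4  5.1]
[-0.  -3.4  4.5]
```

View pics/hw.png

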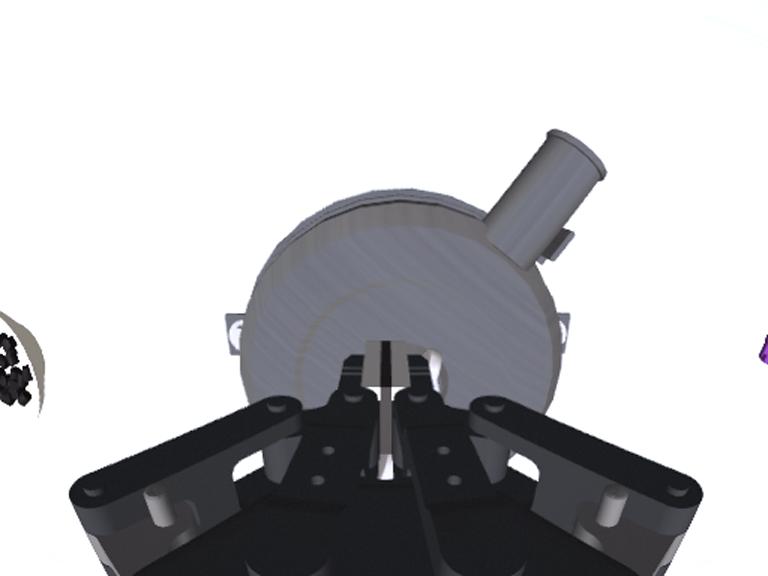

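>>> apply_moves(
  increments=[
    [[5, 1, 6, 0, 0, 0, 1], [2, 0, 6, 0, 0, 0, 1], [1, -1, 6, 0, 0, 0, 1]],
  ],
)

```text
clock: 6.68
tool_pos: [0.6112, -0.0288, 0.0909]
orientation: [1.217, 1.201, -1.201]
wrist_force: [1.9, 2.2, -0.4]
grip_width: -0.0
```

```bash
python3 plan.py 12 5 0.027 0.092; python3 -c "
from h import *
c=optics.capture('wrist');crop(c['image'],0,512,0,384,1.5,'pics/iw.png',1.3)"
```

```text
t 6.683 tcp [ 0.6112 -0.0288  0.0909] F [ 1.89  2.22 -0.39] g -0.0
[[0.012, 1.0, -0.001], [0.001, -0.001, -1.0], [-1.0, 0.012, -0.001]]
finger ang -21.7 R 0.0304
rotfix [-0.001 -0.001 -0.012]
[-1.1 -5.8  3.7]
[-0.  -3.6  4.3]
[-0.1 -4.4  3.5]
[-0.1 -5.1  2.5]
[-0.1 -5.5  1.4]
```

View pics/iw.png

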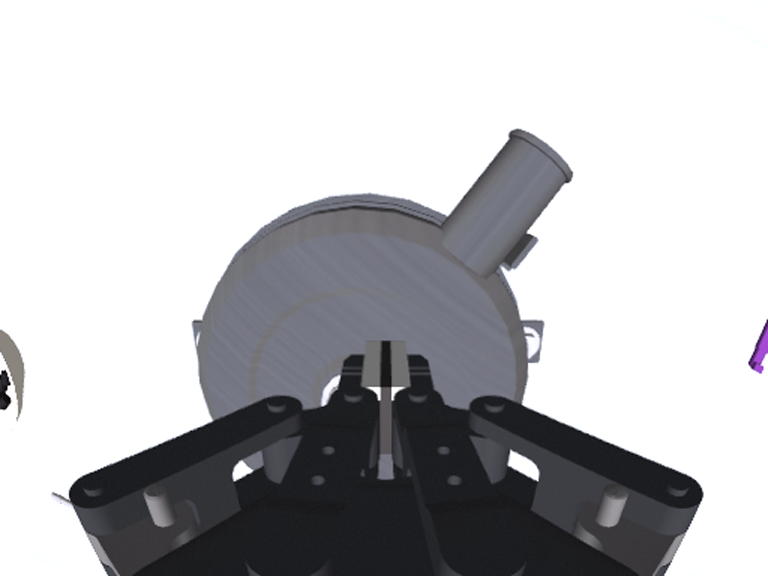

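>>> apply_moves(
  increments=[
    [[0, -6, 4, 0, 0, 0, 1], [0, -4, 4, 0, 0, 0, 1], [0, -5, 3, 0, 0, 0, 1], [0, -5, 2, 0, 0, 0, 1]],
  ],
)

```text
clock: 7.07
tool_pos: [0.59, -0.0453, 0.0906]
orientation: [1.218, 1.198, -1.203]
wrist_force: [1.5, -0.5, -0.2]
grip_width: -0.0001
```

```bash
python3 plan.py 12 5 0.027 0.092;python3 look.py j
```

```text
t 7.067 tcp [ 0.59   -0.0453  0.0906] F [ 1.47 -0.55 -0.21] g -0.0001
[[0.013, 1.0, -0.004], [0.0, -0.004, -1.0], [-1.0, 0.013, -0.0]]
finger ang -75.8 R 0.0287
rotfix [-0.004 -0.    -0.013]
[-1.5 -6.  -0.8]
[-0.1 -5.6 -0.4]
[-0.1 -5.4 -1.5]
[-0.1 -5.  -2.6]
[-0.1 -4.4 -3.6]
t 7.067 tcp [ 0.59   -0.0453  0.0906] F [ 1.47 -0.55 -0.21] g -0.0001
[[0.013, 1.0, -0.004], [0.0, -0.004, -1.0], [-1.0, 0.013, -0.0]]
```

View pics/js.png

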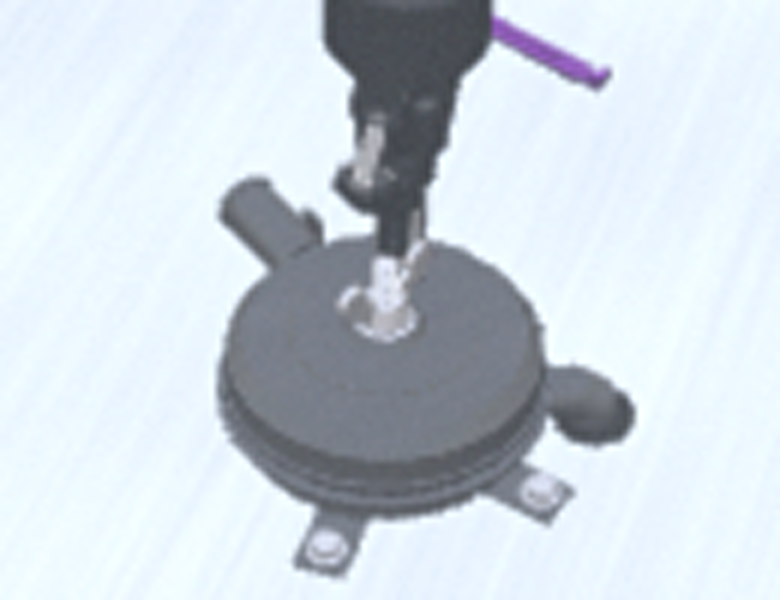

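>>> apply_moves(
  increments=[
    [[0, -6, -1, 0, 0, -0.01, 1], [0, -6, -1, 0, 0, 0, 1], [0, -5, -2, 0, 0, 0, 1], [0, -5, -3, 0, 0, 0, 1], [0, -4, -4, 0, 0, 0, 1]],
  ],
)

```text
clock: 7.58
tool_pos: [0.5616, -0.0344, 0.0907]
orientation: [1.213, 1.205, -1.212]
wrist_force: [1.1, -0.3, 0.2]
grip_width: 0.0001
```

```bash
python3 plan.py 12 5 0.027 0.092;python3 look.py k
```

```text
t 7.583 tcp [ 0.5616 -0.0344  0.0907] F [ 1.14 -0.29  0.24] g 0.0001
[[0.001, 1.0, -0.005], [-0.001, -0.005, -1.0], [-1.0, 0.001, 0.001]]
finger ang -141.6 R 0.0273
rotfix [-0.005  0.001 -0.001]
[-1.3 -2.8 -4.9]
[-0.  -2.  -5.3]
[-0.  -0.9 -5.6]
[-0.   0.3 -5.6]
[-0.   1.5 -5.4]
t 7.583 tcp [ 0.5616 -0.0344  0.0907] F [ 1.14 -0.29  0.24] g 0.0001
[[0.001, 1.0, -0.005], [-0.001, -0.005, -1.0], [-1.0, 0.001, 0.001]]
```

View pics/ks.png

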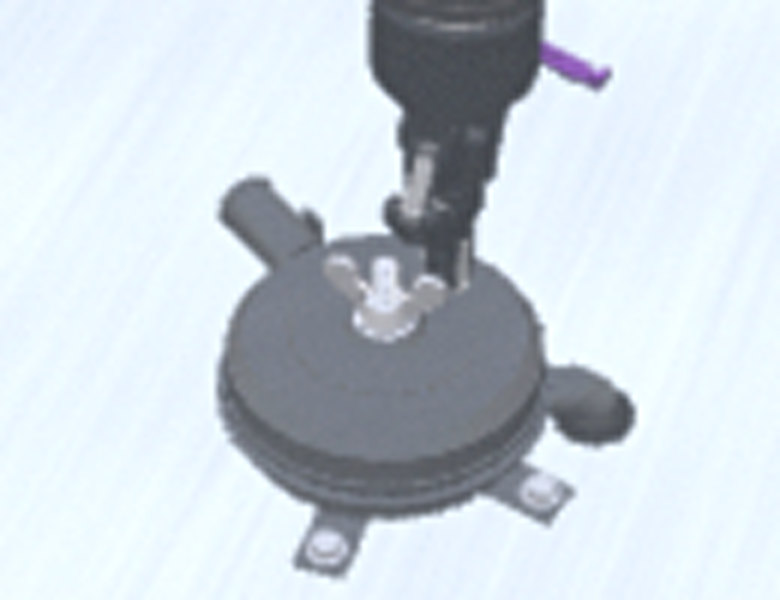

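Half a turn done. Continuing round.

>>> apply_moves(
  increments=[
    [[0, -3, -5, 0, 0, 0, 1], [0, -2, -6, 0, 0, 0, 1], [0, -1, -6, 0, 0, 0, 1], [0, 1, -6, 0, 0, 0, 1], [0, 2, -5, 0, 0, 0, 1]],
  ],
)

```text
clock: 8.1
tool_pos: [0.5573, -0.0039, 0.0905]
orientation: [1.212, 1.206, -1.214]
wrist_force: [-0.8, -2.3, -0.4]
grip_width: 0.0001
```

```bash
python3 plan.py 12 5 0.027 0.092;python3 look.py l
```

```text
t 8.1 tcp [ 0.5573 -0.0039  0.0905] F [-0.76 -2.28 -0.38] g 0.0001
[[-0.0, 1.0, -0.005], [-0.001, -0.005, -1.0], [-1.0, -0.0, 0.001]]
finger ang 152.1 R 0.0291
rotfix [-0.005  0.001  0.   ]
[-1.6  5.  -3.7]
[-0.   4.  -3.9]
[-0.   4.8 -3. ]
[-0.   5.3 -2. ]
[-0.   5.6 -0.8]
t 8.1 tcp [ 0.5573 -0.0039  0.0905] F [-0.76 -2.28 -0.38] g 0.0001
[[-0.0, 1.0, -0.005], [-0.001, -0.005, -1.0], [-1.0, -0.0, 0.001]]
```

View pics/ls.png

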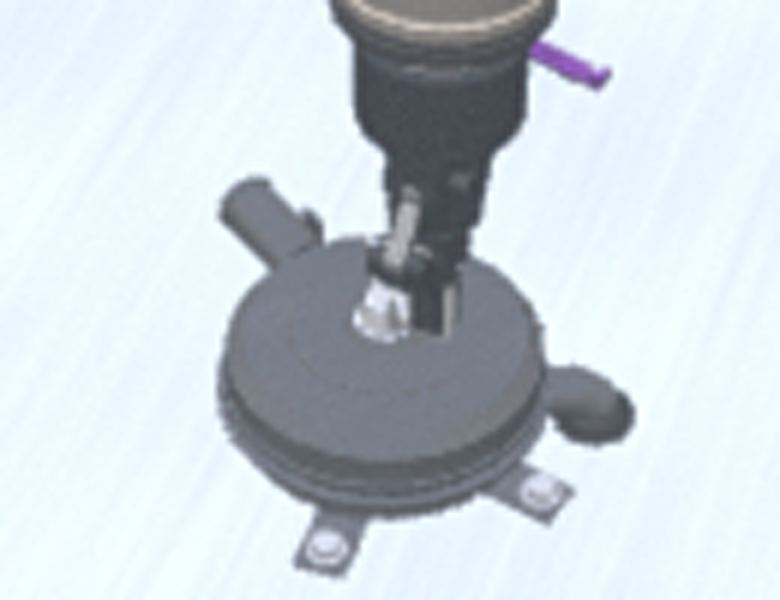

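>>> apply_moves(
  increments=[
    [[-1, 5, -4, 0, 0, 0, 1], [0, 4, -4, 0, 0, 0, 1], [0, 5, -3, 0, 0, 0, 1]],
  ],
)

```text
clock: 8.45
tool_pos: [0.572, 0.0079, 0.0913]
orientation: [1.211, 1.207, -1.214]
wrist_force: [0.1, -0.8, -0.3]
grip_width: 0.0
```

```bash
python3 plan.py 12 5 0.027 0.092
```

```text
t 8.45 tcp [0.572  0.0079 0.0913] F [ 0.09 -0.79 -0.31] g 0.0
[[-0.001, 1.0, -0.004], [-0.001, -0.004, -1.0], [-1.0, -0.001, 0.001]]
finger ang 113.3 R 0.0277
rotfix [-0.004  0.001  0.001]
[-0.7  5.7 -1.1]
[-0.   5.6 -0.5]
[-0.   5.6  0.6]
[-0.   5.4  1.8]
[-0.   4.9  2.9]
```

>>> apply_moves(
  increments=[
    [[0, 6, -1, 0, 0, 0, 1], [0, 6, 0, 0, 0, 0, 1], [0, 6, 1, 0, 0, 0, 1]],
  ],
)

```text
clock: 8.7
tool_pos: [0.5915, 0.0092, 0.0909]
orientation: [1.21, 1.209, -1.214]
wrist_force: [-11.4, 2.8, 2.1]
grip_width: -0.0003
```

```bash
python3 plan.py 12 5 0.027 0.092;python3 look.py m
```

```text
t 8.7 tcp [0.5915 0.0092 0.0909] F [-11.37   2.8    2.13] g -0.0003
[[-0.003, 1.0, -0.003], [-0.001, -0.003, -1.0], [-1.0, -0.003, 0.001]]
finger ang 72.4 R 0.028
rotfix [-0.003  0.001  0.003]
[-1.1  4.9  3.2]
[-0.   4.6  3.3]
[-0.   3.8  4.2]
[-0.   2.9  4.9]
[-0.   1.8  5.3]
t 8.7 tcp [0.5915 0.0092 0.0909] F [-11.37   2.8    2.13] g -0.0003
[[-0.003, 1.0, -0.003], [-0.001, -0.003, -1.0], [-1.0, -0.003, 0.001]]
```

View pics/ms.png

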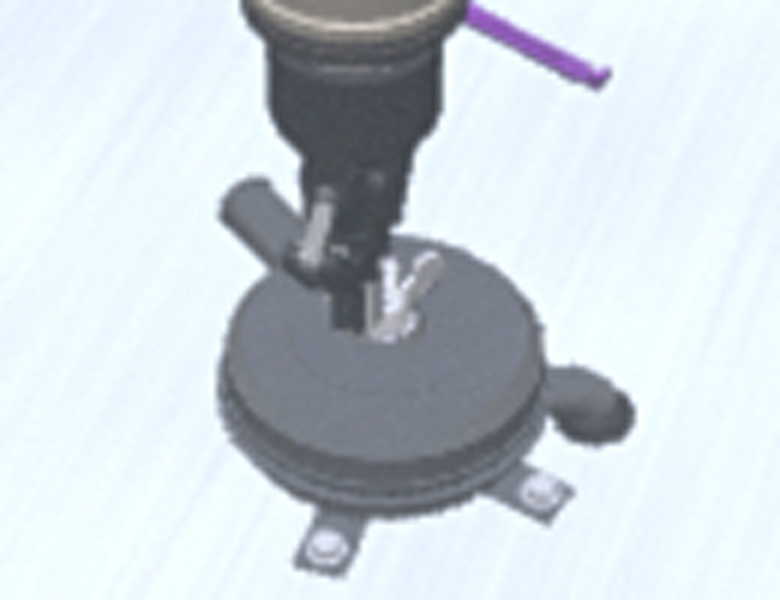

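>>> apply_moves(
  increments=[
    [[0, 1, 3, 0, 0, 0, 1], [0, 1, 3, 0, 0, 0, 1]],
  ],
)

```text
clock: 8.97
tool_pos: [0.5921, 0.0081, 0.0903]
orientation: [1.209, 1.218, -1.213]
wrist_force: [-14.7, 18.0, 10.4]
grip_width: -0.0003
```

```bash
python3 plan.py 12 5 0.027 0.092;python3 look.py n;python3 -c "
from h import *
c=optics.capture('wrist');crop(c['image'],0,512,0,384,1.5,'pics/nw.png',1.3)"
```

```text
t 8.967 tcp [0.5921 0.0081 0.0903] F [-14.68  18.02  10.36] g -0.0003
[[-0.008, 1.0, -0.0], [0.004, -0.0, -1.0], [-1.0, -0.008, -0.004]]
finger ang 70.3 R 0.0272
rotfix [-0.    -0.004  0.008]
[-1.8  5.   2.6]
[-0.1  4.5  3.4]
[-0.   3.7  4.3]
[-0.   2.7  5. ]
[-0.   1.6  5.4]
t 8.967 tcp [0.5921 0.0081 0.0903] F [-14.68  18.02  10.36] g -0.0003
[[-0.008, 1.0, -0.0], [0.004, -0.0, -1.0], [-1.0, -0.008, -0.004]]
```

View pics/nw.png

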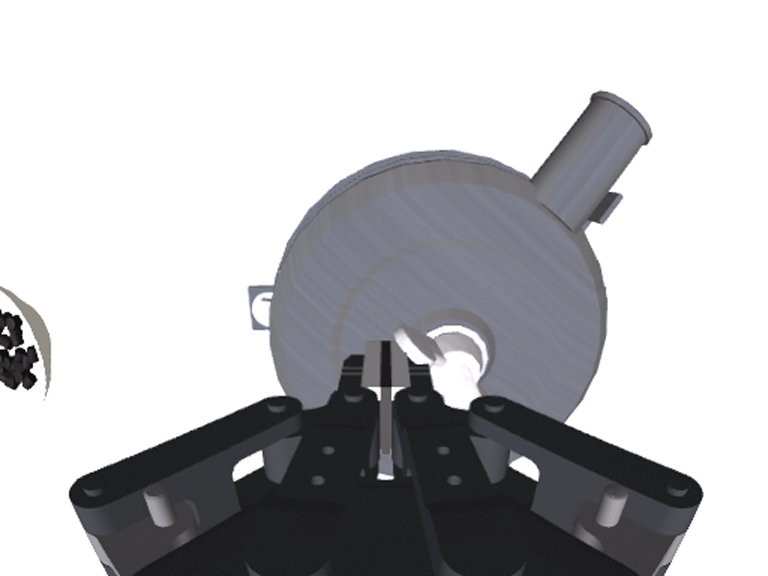

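View pics/ns.png

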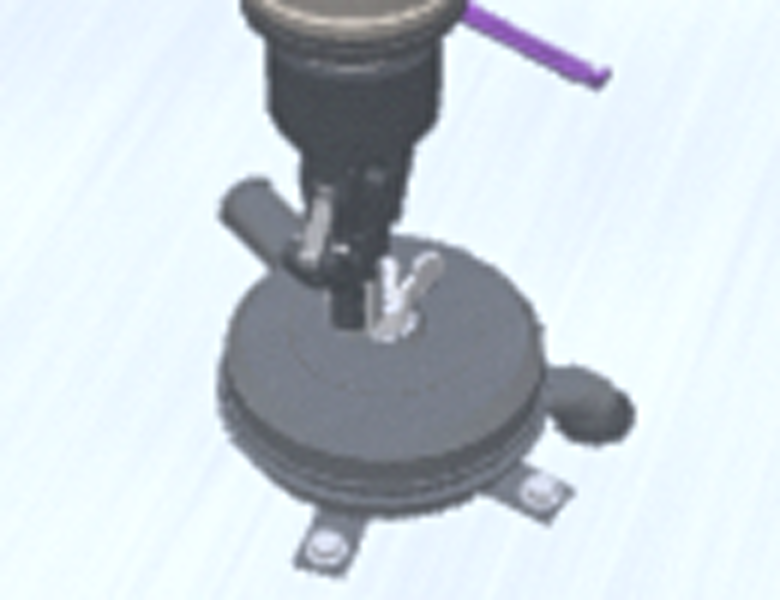

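>>> apply_moves(
  increments=[
    [[0, -8, -10, 0, 0, 0, 1], [0, -8, -10, 0, 0, 0, 1], [-25, 0, -5, 0, 0, 0, 1], [-30, 0, 0, 0, 0, 0, 1], [0, 0, 0, 0, 0, 0, 1]],
  ],
)

```text
clock: 9.53
tool_pos: [0.5759, 0.0368, 0.146]
orientation: [1.208, 1.221, -1.213]
wrist_force: [1.2, -0.3, 0.7]
grip_width: -0.0003
```

```bash
python3 plan.py 12 1 0.027 0.092;python3 look.py o;python3 -c "
from h import *
c=optics.capture('wrist');crop(c['image'],160,420,120,315,3,'pics/ow.png',1.1)"
```

```text
t 9.533 tcp [0.5759 0.0368 0.146 ] F [ 1.25 -0.29  0.69] g -0.0003
[[-0.01, 1.0, 0.001], [0.006, 0.001, -1.0], [-1.0, -0.01, -0.006]]
finger ang 97.4 R 0.0547
rotfix [ 0.001 -0.006  0.01 ]
[53.8  9.7 27.7]
t 9.533 tcp [0.5759 0.0368 0.146 ] F [ 1.25 -0.29  0.69] g -0.0003
[[-0.01, 1.0, 0.001], [0.006, 0.001, -1.0], [-1.0, -0.01, -0.006]]
```

View pics/ow.png

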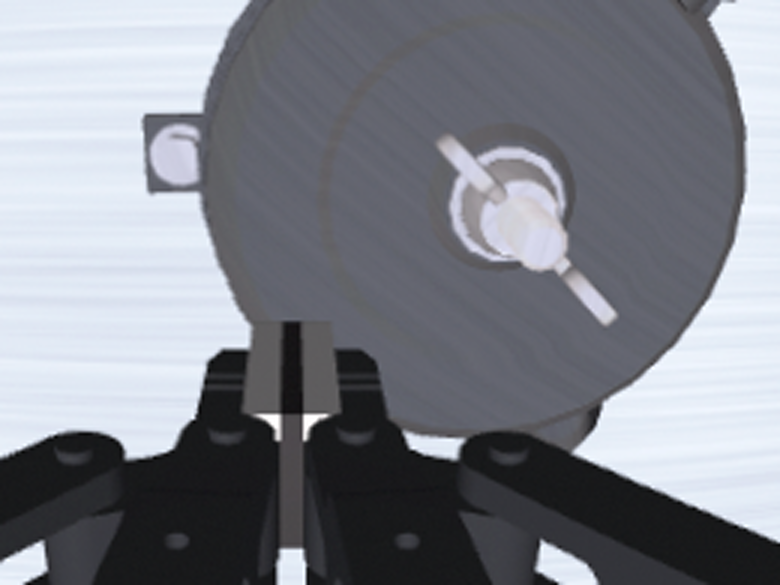

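View pics/os.png

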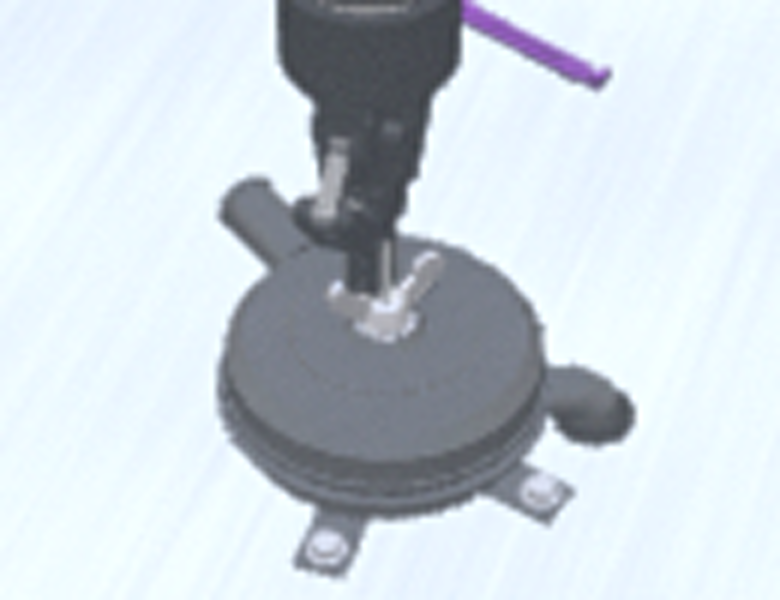

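>>> apply_moves(
  increments=[
    [[0, 5, 32, 0, 0, 0, 1], [0, 3, 32, 0, 0, 0, 1], [0, 0, 16, 0, 0, 0, 1], [0, 0, 0, 0, 0, 0, 1]],
  ],
)

```text
clock: 10.02
tool_pos: [0.5811, -0.0453, 0.1375]
orientation: [1.201, 1.228, -1.217]
wrist_force: [-0.5, 0.2, -0.4]
grip_width: 0.0002
```

>>> apply_moves(
  increments=[
    [[25, -3, 0, 0, 0, 0, 1], [18, -3, 0, 0, 0, 0, 1], [5, 0, 0, 0, 0, 0, 1], [0, 0, 0, 0, 0, 0, 1]],
  ],
)

```text
clock: 10.35
tool_pos: [0.5766, -0.049, 0.0865]
orientation: [1.206, 1.219, -1.218]
wrist_force: [6.5, -4.6, 4.5]
grip_width: 0.0
```

```bash
python3 plan.py 15 3 0.027 0.092;python3 look.py p
```

```text
t 10.35 tcp [ 0.5766 -0.049   0.0865] F [ 6.49 -4.56  4.48] g 0.0
[[-0.013, 1.0, -0.001], [0.002, -0.001, -1.0], [-1.0, -0.013, -0.002]]
finger ang -101.5 R 0.0322
rotfix [-0.001 -0.002  0.013]
[-5.5 -5.7 -7.4]
[ 0.1 -5.8 -3.9]
[ 0.1 -4.6 -5.3]
t 10.35 tcp [ 0.5766 -0.049   0.0865] F [ 6.49 -4.56  4.48] g 0.0
[[-0.013, 1.0, -0.001], [0.002, -0.001, -1.0], [-1.0, -0.013, -0.002]]
```

View pics/ps.png

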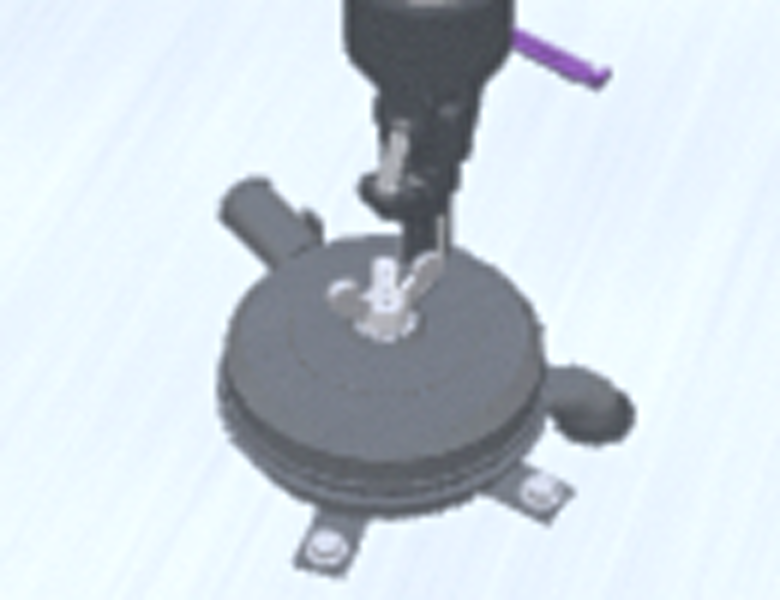

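>>> apply_moves(
  increments=[
    [[-4, -2, -1, 0, 0, 0, 1], [-1, -3, -2, 0, 0, 0, 1]],
  ],
)

```text
clock: 10.62
tool_pos: [0.5743, -0.0481, 0.0908]
orientation: [1.207, 1.214, -1.218]
wrist_force: [18.1, -14.1, -8.6]
grip_width: -0.0001
```

>>> apply_moves(
  increments=[
    [[0, -2, -2, 0, 0, 0, 1], [0, -2, -2, 0, 0, 0, 1]],
  ],
)

```text
clock: 10.78
tool_pos: [0.5748, -0.0481, 0.0908]
orientation: [1.211, 1.202, -1.216]
wrist_force: [13.2, -15.7, -5.1]
grip_width: 0.0
```

```bash
python3 plan.py 15 3 0.027 0.092;python3 look.py q
```

```text
t 10.783 tcp [ 0.5748 -0.0481  0.0908] F [ 13.24 -15.67  -5.07] g 0.0
[[0.001, 1.0, -0.007], [-0.005, -0.007, -1.0], [-1.0, 0.001, 0.005]]
finger ang -105.0 R 0.0317
rotfix [-0.007  0.005 -0.001]
[-1.2 -5.3 -7.2]
[-0.  -5.6 -4.3]
[-0.  -4.3 -5.6]
t 10.783 tcp [ 0.5748 -0.0481  0.0908] F [ 13.24 -15.67  -5.07] g 0.0
[[0.001, 1.0, -0.007], [-0.005, -0.007, -1.0], [-1.0, 0.001, 0.005]]
```

View pics/qs.png

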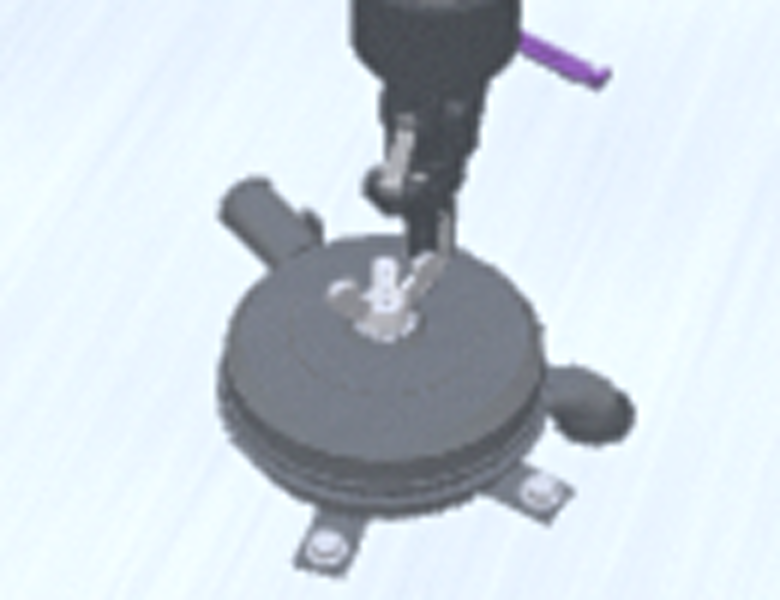

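>>> apply_moves(
  increments=[
    [[0, 8, 10, 0, 0, 0, 1], [0, 8, 10, 0, 0, 0, 1], [-25, 0, 3, 0, 0, 0, 1], [-35, 0, 0, 0, 0, 0, 1], [-35, 0, 0, 0, 0, 0, 1]],
  ],
)

```text
clock: 11.3
tool_pos: [0.588, -0.072, 0.1785]
orientation: [1.204, 1.214, -1.227]
wrist_force: [1.1, 0.4, 0.7]
grip_width: 0.0004
```

>>> apply_moves(
  increments=[
    [[-20, 0, 35, 0, 0, 0, 1], [0, 0, 35, 0, 0, 0, 1], [0, 0, 35, 0, 0, 0, 1], [0, 0, 35, 0, 0, 0, 1], [0, 0, 35, 0, 0, 0, 1]],
  ],
)

```text
clock: 11.72
tool_pos: [0.5937, -0.2439, 0.2068]
orientation: [1.2, 1.218, -1.208]
wrist_force: [0.3, 0.1, -0.7]
grip_width: -0.0
```

>>> apply_moves(
  increments=[
    [[0, -10, 30, 0, 0, 0, 1], [0, -10, 30, 0, 0, 0, 1], [0, 0, 0, 0, 0, 0, 1]],
  ],
)

```text
clock: 11.97
tool_pos: [0.5718, -0.3154, 0.2049]
orientation: [1.203, 1.216, -1.216]
wrist_force: [-0.7, -1.0, 0.3]
grip_width: -0.0001
```

```bash
python3 look.py z;python3 -c "
from h import *
c=optics.capture('top');cv2.imwrite('pics/zfull.png',c['image'][:,:,::-1])"
```

```text
t 11.967 tcp [ 0.5718 -0.3154  0.2049] F [-0.66 -1.01  0.33] g -0.0001
[[-0.009, 1.0, 0.001], [-0.001, 0.001, -1.0], [-1.0, -0.009, 0.001]]
```

View pics/zt.png

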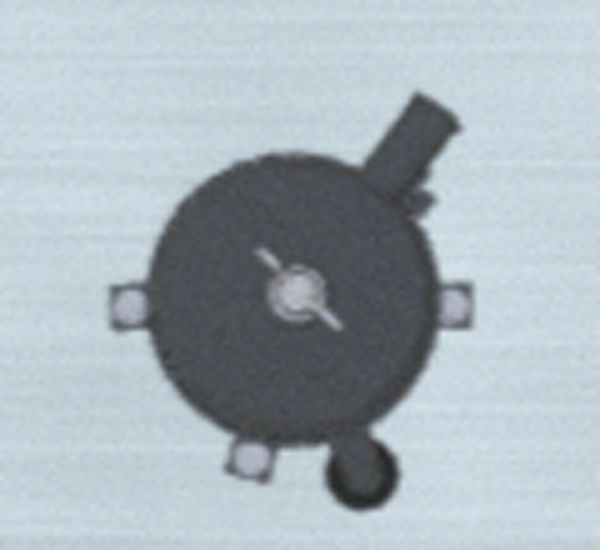

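View pics/zs.png

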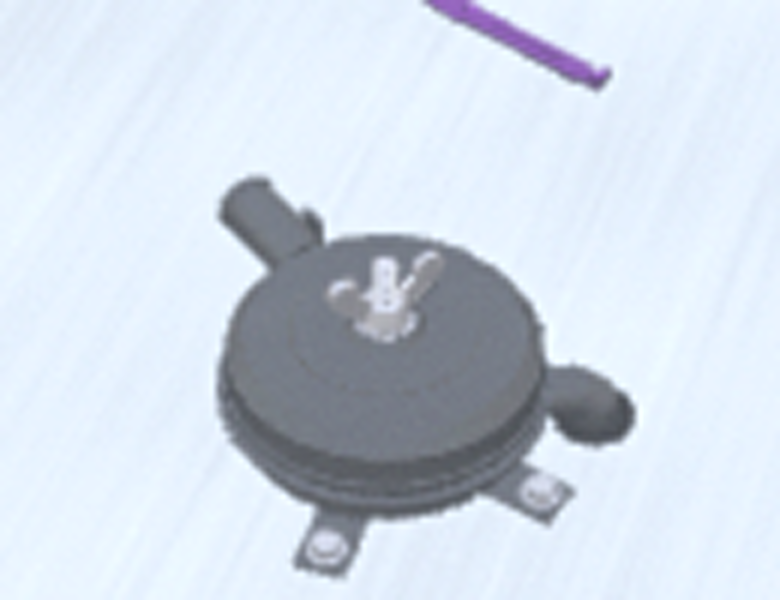

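View pics/zfull.png

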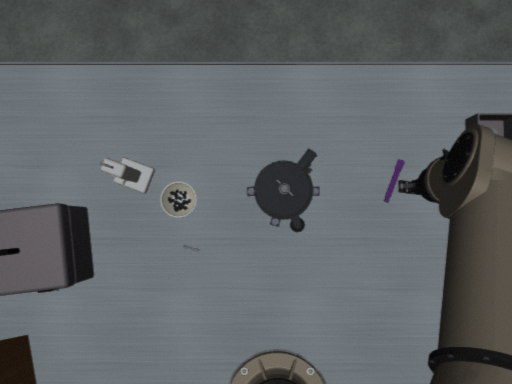

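```bash
python3 -c "
from station import r
print(r.job_done())"
```

```text
the job is handed in; nothing more can be done
None
```

I closed the air cleaner in the order asked and handed the job in at about 12 s of the 72 s allowed; no verdict is reported back.

- **Snout:** With the closed fingertip I pushed it about 36–40° clockwise. It stopped against the tab, where the push force jumped from about 2 N to 18 N with almost no movement. The final top and side views show it resting on the tab.
- **Wing nut:** I stroked it clockwise about 320° (5.6 rad) until it stopped. I then pushed both wings from opposite sides with 20–25 N and saw no further movement.
- **Nut height:** From the side view, the wing tops dropped roughly 2 mm. The expected drop is about 1.6 mm, and the camera's resolution makes this only a coarse check.
- **Clearance:** The arm stands clear of everything. The lamp, tire lever, valve extender and bowl look unmoved in the final pictures.

Two things did not go exactly as planned. The stopped snout angle worked out at about −35° from the finger position, against −38° from the tab position. That difference is within my measurement error. The second time I lowered the finger beside the nut, it drifted and touched a wing with about 9 N, pushing it in the tightening direction.

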